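Shut the warmer's drawer and hold its recessed reset button down with the pin

TASK

The carafe warmer on the coffee shelf needs a reset: first push its open front drawer fully home until it clicks in. Then, with the wooden-handled pin that stands in the wooden block, reach through the small round hole in the warmer's top and press the recessed button all the way down without forcing it. Finish still gripping the pin and holding the button fully down, with the drawer shut, and leave the carafe, tin, kettle, dripper, cups and jar standing where they are.

Things in the scene. Friction and masses are not known exactly. Their poses are not given: they have to be found in the camera images.
- warmer: Carafe warmer, a low dark steel box fixed to the shelf, 200 mm deep (its x) x 220 mm wide (its y) x 70 mm high. Origin at the centre of its underside; its x points from front to back, z up. The drawer is in its front (-x) face. On its top are, towards the front left corner, a 14 mm round hole with a thin bright rim, and towards the back right, an aluminium hot plate 112 mm across and 3 mm high that carries the carafe.
- drawer_front (a point): Centre of the outer face of the drawer's flat aluminium front panel, 200 mm wide and 56 mm high (8 to 64 mm above the shelf), 12 mm thick; it has no projecting handle. When shut, the panel lies against the warmer's front, its outer face 112 mm in front of the warmer's origin. The axes are the warmer's.
- drawer (a joint): How far the drawer stands open, m: 0 fully home, up to 0.075; it starts 0.035 to 0.060 open and slides along the warmer's x. It stays where it is left (about 1 N friction); a sprung detent resists with up to about 3 N, between 14 and 6 mm before home, then draws it in to its stop.
- reset_hole (a point): Centre of the mouth of the round hole in the warmer's top, level with the top (70 mm above the shelf). The hole is 14 mm across and goes straight down; the button lies at its bottom.
- reset (a joint): How far the recessed button is pressed, m: 0 up, 0.006 fully down at its stop. Up, its flat white top (11 mm across) is 20 mm below the hole's mouth, 26 mm when fully down. It springs back: about 2 N starts it, 5.5 N bottoms it.
- block: Wooden block fixed to the shelf, 60 x 60 mm and 62 mm high, origin at the centre of its underside; a 10 mm hole straight down through its middle holds the pin.
- pin: The reset pin, loose, 50 g or so, upright in the block at the start: a steel shaft 6 mm thick and 55 mm long below a dark wooden handle 18 mm thick and 70 mm long, on one axis. Origin at the shaft's lower end, z up along the pin. The handle's lower end rests on the block's top, with the shaft in the block's hole.
- pin_handle (a point): Centre of the pin's wooden handle: on the axis, 90 mm above the shaft's lower end, 35 mm from either end of the handle. z runs up the pin.
- pin_tip (a point): Lower end of the pin's steel shaft, on the axis.
- carafe: Glass carafe 92 mm across and 90 mm high, with a side handle, loose on the warmer's hot plate; origin at the centre of its underside.
- tin: Closed tin, 75 mm across and 72 mm high, loose on the shelf; origin at the centre of its underside.
- kettle: Black gooseneck kettle, 136 mm across and 135 mm high, spout to its -y and handle to its +y reaching 150 mm and 127 mm out; loose; origin at the centre of its underside.
- dripper: Orange plastic dripper cone on a foot, 110 mm across and 75 mm high, loose; origin at the centre of its underside.
- cup_a: White porcelain cup, 76 mm across and 65 mm high, on the turntable; origin at the centre of its underside.
- cup_b: The other such cup on the turntable.
- jar: Amber glass jar, 68 mm across and 100 mm high, loose on the shelf; origin at the centre of its underside.

How it is judged:
By the outcome, as a careful person would: the job done as asked, in the order asked, and still so for the second after the job is handed in, while the arm keeps its last pose, push and grip.
It also fails if it takes over 59 s, if anything falls off the work surface, if the arm or the gripper's body presses on something with over 40 N, if the wrist force passes 120 N, or if a joint passes its speed limit or range.

ROBOT

A 6-joint arm with a two-finger parallel gripper is mounted at the origin on the work surface. World frame = base frame: x ahead of the robot, y to its left, z up, the work surface at z = 0. Lengths are in m, angles in degrees, forces in N, time in s.
With the tool pointing down it reaches from about 0.3 to 0.75 m from the base axis. Payload 8.5 kg.
Tool frame: the origin (TCP) lies midway between the tips of the shut fingers; the grasp point (between the pads) lies env.tcp_to_grasp behind it (env.tcp_to_grasp is the distance from the TCP to the grasp point, in m); z points along the fingers, y is the line along which they close (so a half turn about z gives the same grasp; the last joint's range is limited). The gripper opens to 85 mm and grips with 20 to 120 N. Pads are 22 mm wide; open, the fingers measure 114 mm over their backs; the gripper's body (76 mm by 85 mm) begins 54 mm behind the grasp point. The pads swing forward as they close: fully open they stand 13 mm farther back than shut.
Start: joints at [62.664, 21.807, 74.336, -0, 83.858, -12.336], TCP at [0.142, 0.531, 0.231] pointing down, gripper open.
Joint ranges: [-178.18, 178.18], [-50.72, 133.34], [12.68, 142.11], [-81.47, 261.47], [9.98, 163.14], [-165.26, 165.26]. Speed limits (degrees/s): [136.94, 136.94, 180, 180, 180, 180].

INTERFACE

Orientations are given as a 3x3 rotation matrix whose columns are the frame's x, y, z axes.
In Python, from rig import observe, optics, job, env gives the robot as it stands. The module is installed in compiled form; this text tells all that it offers.
- The arm moves only by the shell command python3 -m jog 'ROWS' [FORCE]. ROWS is JSON, a list of rows, each a list of 7 numbers: the turn, a rotation vector about the tool's x, y, z in rad, then the shift along the tool's x, y, z in m, then the opening in per cent of the stroke, from 0 (shut) to 100 (fully open). A call has 1 to 10 rows; each row shifts and turns the commanded pose from where the row before left it, along the tool's axes as they then stand; what a row does not reach is not made up. A row lasts 1/8 s, in which the tool goes at most 62.5 mm and 10.7 degrees, less where a joint would pass 70% of its speed; a pose out of reach is approached as far as the arm can. A call is refused whole if a number of a shift passes 0.0625 or a number of a turn 0.188, either way. A call with a gripper value outside its range is refused whole. The fingers move at their own pace and stop on an object; FORCE is the grip in N (left out, the last holds). Time passes only in rows, so rows that do not move let the fingers close. It gives the time, the measured TCP pose, the force, the opening and the grip force at its end, in the units of the state.
- observe(): the state, without advancing time (a new reading comes with each control period).
- optics.get_image(name): name is "scene" or "top" or "wrist"; returns a dict with "pixels" (384x512x3 uint8, red, green, blue), "mtx" (3x3 intrinsics, pixels), "rvec" (rotation vector, rad) and "tvec" (3), from world to camera coordinates, as OpenCV has them. Camera axes: x right, y down, z forward; pixel columns grow to the right and rows downward; lengths in m; the calibration is good to about 2 mm. The wrist camera is an equidistant fisheye: a pixel r from the principal point sees the ray r / f radians off the axis. A picture is of the moment at which its call begins. There is no depth.
- job.close_job(): hands the job in; it is judged then, once.
The state is a dict: "time_s": time; "q": joint angles; "qvel": joint speeds; "joint_efforts": joint torques, N m; "position": TCP position; "tool_rot": TCP orientation; "ft_force": force on the tool from outside, world axes, zero at the start; "wrist_torque": the same for the moment, N m; "grip_width": finger opening in m; "gripper_force": force on a finger pad.
Only numpy, scipy, OpenCV 4.12 (cv2) and the standard library are available. Lean on these libraries where they do the work, as an engineer would, in place of code of your own. Each camera call takes 0.05 s, during which the arm holds its last target. There are 200 camera calls.

## Working session

There is one attempt and no reset: what is moved stays moved. The work goes in short steps, Python scripts to look and compute and a shell command to move; the robot and the scene stay as the last step left them, time stands still between calls to the robot, and variables do not carry over. Pictures are saved under pics/ and viewed, at most 10 in all, crops included, and the job is handed in when it is done.

```bash
mkdir -p pics; python3 - <<'E'
from rig import observe, optics, env
import cv2,numpy as np,pickle
d={}
for n in("scene","top","wrist"):
    i=optics.get_image(n);d[n]=i
    cv2.imwrite(f"pics/{n}0.png",i["pixels"][:,:,::-1])
    R=cv2.Rodrigues(np.array(i["rvec"],float))[0]
    print(n,np.round(i["mtx"],1).tolist(),"cam",np.round(-R.T@np.ravel(i["tvec"]),3))
pickle.dump(d,open("d0.pkl","wb"))
s=observe();print(s["position"],np.round(s["tool_rot"],3),s["time_s"],env.tcp_to_grasp)
E
```

```text
scene [[417.2, 0.0, 260.8], [0.0, 417.2, 186.2], [0.0, 0.0, 1.0]] cam [ 1.22  -0.376  1.103]
top [[492.6, 0.0, 253.7], [0.0, 492.6, 188.2], [0.0, 0.0, 1.0]] cam [0.364 0.017 1.589]
wrist [[297.3, 0.0, 259.6], [0.0, 297.3, 197.6], [0.0, 0.0, 1.0]] cam [0.077 0.548 0.375]
[0.14225335 0.53106668 0.23087914] [[-0.966  0.259 -0.001]
 [ 0.259  0.966 -0.001]
 [ 0.    -0.001 -1.   ]] 0.15 0.0187
```

View pics/top0.png

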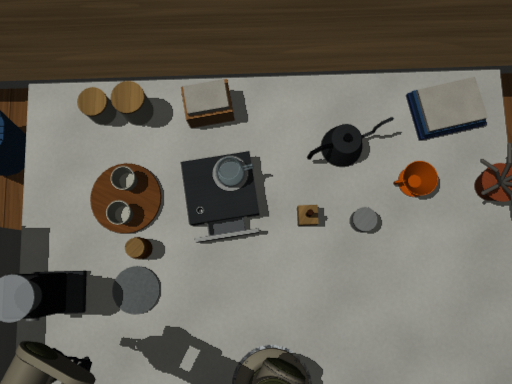

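View pics/scene0.png

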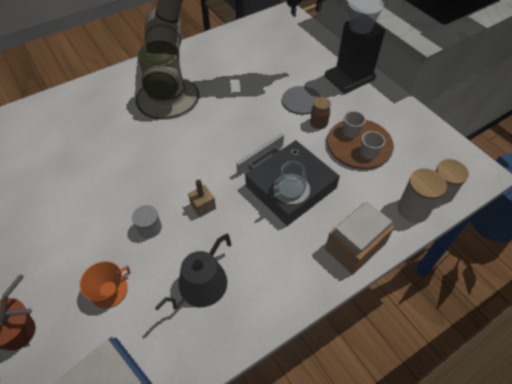

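The top view shows the warmer at (221,188), with its hole at about (200,210) and the open drawer panel from (195,240) to (260,230). The block and pin are at about (310,214). The scene view shows the panel at (262,152), the hole at (295,152) and the pin at (199,186). Next I'll measure these.

```bash
cat > h.py <<'E'
import cv2,numpy as np
def cam(i):
    R=cv2.Rodrigues(np.array(i["rvec"],float))[0];return R,-R.T@np.ravel(i["tvec"])
def ray(i,p):
    R,c=cam(i);d=R.T@np.linalg.inv(i["mtx"])@[p[0],p[1],1];return c,d/np.linalg.norm(d)
def onz(i,p,z):
    c,d=ray(i,p);return c+d*(z-c[2])/d[2]
def tri(rs):
    A=0;b=0
    for c,d in rs:
        M=np.eye(3)-np.outer(d,d);A=A+M;b=b+M@c
    return np.linalg.solve(A,b)
def proj(i,P):
    return cv2.projectPoints(np.float64(P).reshape(-1,1,3),np.float64(i["rvec"]),np.float64(i["tvec"]),np.float64(i["mtx"]),None)[0].reshape(-1,2)
E
python3 - <<'E'
from h import *
import pickle
d=pickle.load(open("d0.pkl","rb"));t=d["top"];s=d["scene"]
print(onz(t,(200,210),.07),onz(t,(221,188),.07),onz(t,(308,215),.062),proj(t,[0,0,0]))
a=cv2.resize(t["pixels"][140:250,170:330],None,fx=5,fy=5,interpolation=cv2.INTER_CUBIC)
b=cv2.resize(s["pixels"][125:225,180:345],None,fx=4.8,fy=4.8,interpolation=cv2.INTER_CUBIC)
a=np.clip(a*1.7,0,255);b=np.clip(b*1.7,0,255)
cv2.imwrite("pics/ca.png",a[:,:,::-1]);cv2.imwrite("pics/cb.png",b[:,:,::-1])
E
```

```text
[0.53885365 0.20631955 0.07      ] [0.60619529 0.14001043 0.07      ] [ 0.51505295 -0.12847417  0.062     ] [[271.36235711 385.24684094]][ WARN:0@0.045] global loadsave.cpp:1063 imwrite_ Unsupported depth image for selected encoder is fallbacked to CV_8U.
```

View pics/ca.png

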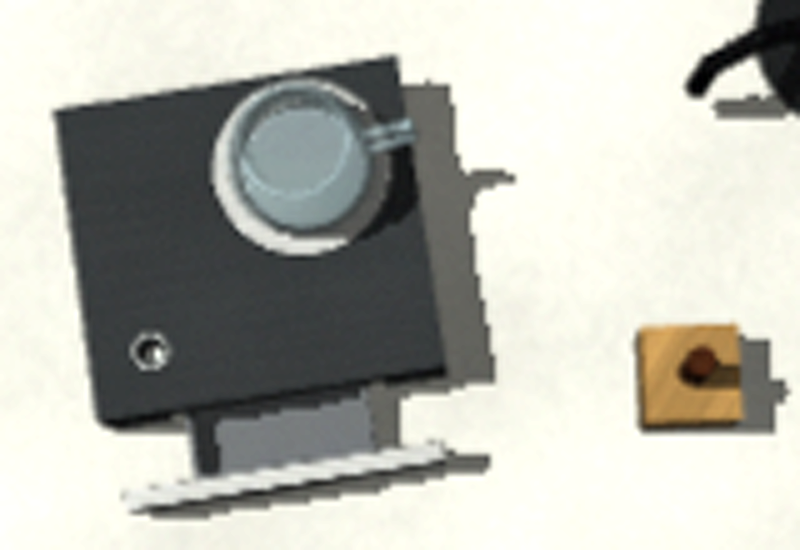

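View pics/cb.png

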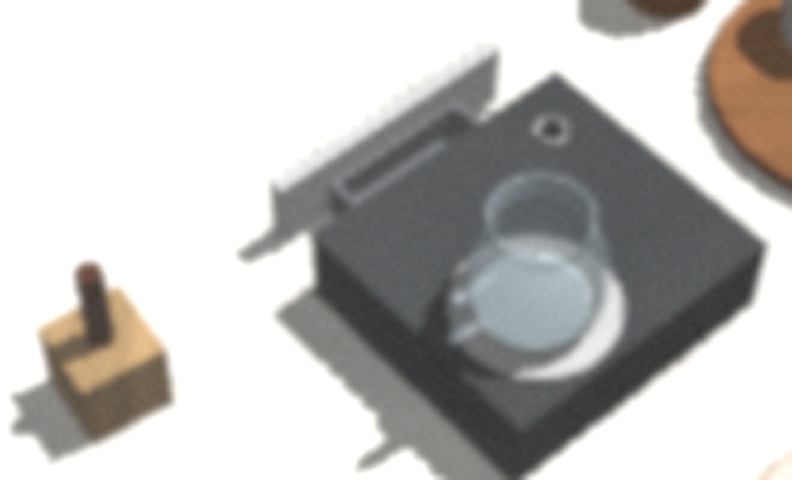

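Crops: in the top crop the hole is at (151,351), the pin top at (703,364), and the panel's top edge runs from (125,495) to (445,448). In the scene crop the hole is at (551,129) and the pin top at (90,270).

```bash
python3 - <<'E'
from h import *
import pickle
d=pickle.load(open("d0.pkl","rb"));t=d["top"];s=d["scene"]
T=lambda u,v:(170+(u+.5)/5-.5,140+(v+.5)/5-.5)
S=lambda u,v:(180+(u+.5)/4.8-.5,125+(v+.5)/4.8-.5)
np.set_printoptions(precision=4,suppress=True)
c={k:(T(*a),S(*b)) for k,a,b in [("FL",(103,420),(555,75)),("BL",(55,112),(765,245)),("BR",(397,58),(520,432)),("FR",(446,372),(318,240))]}
P={}
for k,(a,b) in c.items():
    P[k]=onz(t,a,.07);print(k,P[k],onz(s,b,.07),tri([ray(t,a),ray(s,b)]))
print("w",np.linalg.norm((P["FL"]-P["FR"])),np.linalg.norm((P["BL"]-P["BR"])),"d",np.linalg.norm((P["FL"]-P["BL"])),np.linalg.norm(P["FR"]-P["BR"]))
x=(P["BL"]+P["BR"]-P["FL"]-P["FR"]);y=P["FL"]+P["BL"]-P["FR"]-P["BR"]
print("yaw",np.degrees(np.arctan2(x[1],x[0])),np.degrees(np.arctan2(-y[0],y[1])),"centre",sum(P.values())/4,"front mid",(P["FL"]+P["FR"])/2)
h=T(151,351),S(551,129);print("hole",onz(t,h[0],.07),onz(s,h[1],.07),tri([ray(t,h[0]),ray(s,h[1])]))
p=T(703,364),S(90,270);print("pintop",onz(t,p[0],.132),onz(s,p[1],.132),tri([ray(t,p[0]),ray(s,p[1])]))
print("block",np.mean([onz(t,T(*q),.062) for q in[(638,328),(738,325),(744,420),(640,424)]],0), onz(t,T(703,364),.132))
# block from scene top corners
print("blockS",np.mean([onz(s,S(*q),.062) for q in[(40,330),(120,290),(168,350),(85,392)]],0))
for q,r in[((125,497),(495,50)),((445,448),(275,185))]: print("panel",onz(t,T(*q),.064),onz(s,S(*r),.064))
st=__import__("rig").observe();print(st["q"])
E
```

```text
FL [0.4974 0.237  0.07  ] [0.5015 0.2396 0.07  ] [0.4987 0.2393 0.0671]
BL [0.6928 0.2664 0.07  ] [0.696  0.2663 0.07  ] [0.694  0.2676 0.0666]
BR [0.7214 0.0497 0.07  ] [0.7252 0.0498 0.07  ] [0.7229 0.0506 0.0659]
FR [0.5215 0.0241 0.07  ] [0.5336 0.0255 0.07  ] [0.5242 0.0271 0.0579]
w 0.21428813061080818 0.21855470716969067 d 0.197644862695164 0.2015759676086963
yaw 7.9190348927167875 6.987242163187032 centre [0.6083 0.1443 0.07  ] front mid [0.5094 0.1306 0.07  ]
hole [0.5395 0.2069 0.07  ] [0.5398 0.2083 0.07  ] [0.5398 0.2074 0.0704]
pintop [ 0.5157 -0.1287  0.132 ] [ 0.5188 -0.126   0.132 ] [ 0.5166 -0.1272  0.13  ]
block [ 0.5169 -0.1273  0.062 ] [ 0.5157 -0.1287  0.132 ]
blockS [ 0.5215 -0.1273  0.062 ]
panel [0.4499 0.2245 0.064 ] [0.4551 0.2218 0.064 ]
panel [0.4749 0.026  0.064 ] [0.4748 0.0284 0.064 ]
[ 62.6635  21.8325  74.3699   0.0016  83.8595 -12.3362]
```

```bash
python3 -m jog '[[0,0,-0.13,0,0,0,0],[0,0,-0.13,0,0,0,0],[0,0,-0.13,0,0,0,0],[0,0,0,-0.025,-0.055,0,0],[0,0,0,-0.025,-0.055,0,0],[0,0,0,-0.025,-0.055,0,0],[0,0,0,-0.025,-0.055,0,0],[0,0,0,-0.025,-0.055,0,0],[0,0,0,-0.025,-0.055,0,0]]' 40
python3 -m jog '[[0,0,0,-0.025,-0.055,0,0],[0,0,0,-0.025,-0.055,0,0],[0,0,0,0,0,0,0],[0,0,0,0,0,0,0]]'
```

```text
time_s: 1.27
position: [0.3339, 0.2214, 0.2314]
tool_rot: [[-0.992, -0.128, 0.0], [-0.128, 0.992, 0.0], [-0.0, 0.0, -1.0]]
ft_force: [1.1, 1.3, 0.5]
grip_width: -0.0001
gripper_force: 0.0
time_s: 1.78
position: [0.3966, 0.1206, 0.2311]
tool_rot: [[-0.992, -0.127, -0.001], [-0.127, 0.992, 0.0], [0.001, 0.0, -1.0]]
ft_force: [-0.9, 1.1, 0.5]
grip_width: 0.0
gripper_force: 0.0
```

```bash
python3 -m jog '[[0,0,0,0,0,0.049,0],[0,0,0,0,0,0.049,0],[0,0,0,0,0,0.049,0],[0,0,0,0,0,0.049,0],[0,0,0,-0.015,0,0,0],[0,0,0,-0.015,0,0,0],[0,0,0,-0.01,0,0,0],[0,0,0,-0.01,0,0,0],[0,0,0,0,0,0,0]]'
python3 -m jog '[[0,0,0,-0.01,0,0,0],[0,0,0,-0.01,0,0,0],[0,0,0,-0.005,0,0,0],[0,0,0,-0.005,0,0,0],[0,0,0,0,0,0,0]]'
```

```text
time_s: 2.9
position: [0.4468, 0.1272, 0.0354]
tool_rot: [[-0.992, -0.129, 0.001], [-0.129, 0.992, 0.0], [-0.001, -0.0, -1.0]]
ft_force: [-0.2, 0.3, -0.2]
grip_width: -0.0001
gripper_force: 0.0
time_s: 3.52
position: [0.4767, 0.1306, 0.0353]
tool_rot: [[-0.992, -0.128, 0.0], [-0.128, 0.992, -0.0], [-0.0, -0.0, -1.0]]
ft_force: [-0.2, -0.3, 0.5]
grip_width: 0.0
gripper_force: 0.0
```

```bash
python3 -m jog '[[0,0,0,-0.004,0,0,0],[0,0,0,-0.004,0,0,0],[0,0,0,0,0,0,0]]'
python3 -m jog '[[0,0,0,-0.004,0,0,0],[0,0,0,-0.002,0,0,0],[0,0,0,0,0,0,0]]'
python3 -m jog '[[0,0,0,-0.002,0,0,0],[0,0,0,-0.001,0,0,0],[0,0,0,0,0,0,0]]'
python3 - <<'E'
from rig import optics
import cv2
i=optics.get_image("scene")["pixels"][120:230,170:350,::-1]
cv2.imwrite("pics/s1.png",cv2.resize(i,None,fx=4,fy=4))
E
```

```text
time_s: 3.9
position: [0.4848, 0.1317, 0.0354]
tool_rot: [[-0.992, -0.128, 0.001], [-0.128, 0.992, 0.0], [-0.001, -0.0, -1.0]]
ft_force: [-0.2, -0.4, 0.7]
grip_width: 0.0
gripper_force: 0.0
time_s: 4.28
position: [0.4894, 0.1324, 0.0352]
tool_rot: [[-0.992, -0.128, -0.002], [-0.128, 0.992, -0.0], [0.002, 0.0, -1.0]]
ft_force: [-5.1, -1.0, 2.9]
grip_width: 0.0001
gripper_force: 2.4
time_s: 4.65
position: [0.4894, 0.1325, 0.035]
tool_rot: [[-0.992, -0.128, -0.009], [-0.128, 0.992, -0.001], [0.009, 0.0, -1.0]]
ft_force: [-16.2, -4.2, 10.7]
grip_width: 0.0003
gripper_force: 8.5
```

View pics/s1.png

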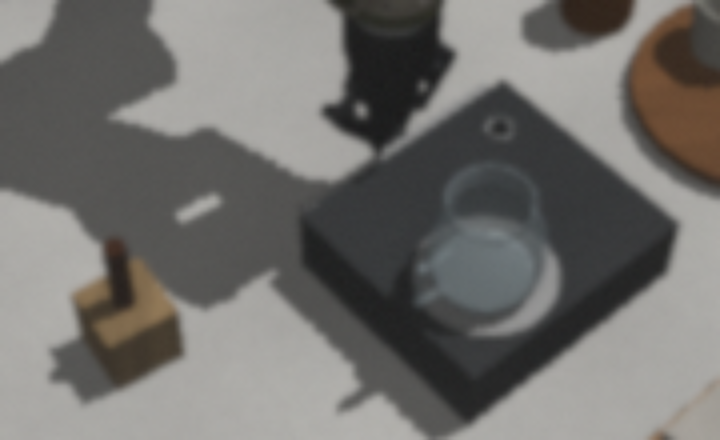

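The drawer panel sits flush against the warmer, and the pushing force rose to 16 N with no further travel, so the drawer is home. Next I'll retreat and go above the pin.

```bash
python3 -m jog '[[0,0,0,0.03,0,0,0],[0,0,0,0.02,0,0,0],[0,0,0,0,0,-0.055,0],[0,0,0,0,0,-0.055,0],[0,0,0,0,0,-0.055,0],[0,0,0,0,0,0,0]]'
python3 -m jog '[[0,0,0,-0.008,-0.052,0,50],[0,0,0,-0.008,-0.052,0,100],[0,0,0,-0.008,-0.052,0,100],[0,0,0,-0.008,-0.052,0,100],[0,0,0,-0.008,-0.052,0,100],[0,0,0,0,0,0,100],[0,0,0,0,0,0,100],[0,0,0,0,0,0,100]]'
cat > w.py <<'E'
import sys,pickle,cv2
from rig import optics
for n in ("wrist","top","scene"):
    i=optics.get_image(n);pickle.dump(i,open(f"{n}_{sys.argv[1]}.pkl","wb"))
    cv2.imwrite(f"pics/{n}_{sys.argv[1]}.png",i["pixels"][:,:,::-1])
E
python3 w.py 1
```

```text
time_s: 5.45
position: [0.4455, 0.1266, 0.2041]
tool_rot: [[-0.992, -0.128, 0.009], [-0.128, 0.992, 0.0], [-0.009, -0.001, -1.0]]
ft_force: [-0.4, -0.0, -0.8]
grip_width: 0.0001
gripper_force: 0.0
time_s: 6.45
position: [0.5163, -0.1252, 0.2001]
tool_rot: [[-0.992, -0.129, -0.0], [-0.129, 0.992, 0.0], [0.0, 0.0, -1.0]]
ft_force: [0.5, -1.1, 0.4]
grip_width: 0.0851
gripper_force: 0.0
```

View pics/wrist_1.png

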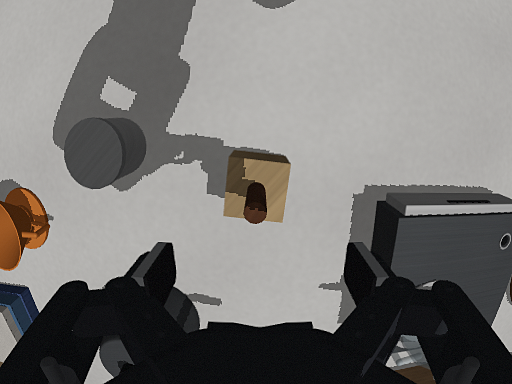

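The wrist view shows the pin's top at about (255,216), over the block centred at (257,188). The drawer panel is flush with the warmer, and the hole is at (505,241). I'll cast fisheye rays to these points.

```bash
cat >> h.py <<'E'
def fray(i,p):
    R,c=cam(i);K=i["mtx"];v=np.array([p[0]-K[0][2],p[1]-K[1][2]]);r=np.hypot(*v);th=r/K[0][0]
    return c,R.T@np.r_[np.sin(th)*v/r,np.cos(th)]
def fonz(i,p,z):
    c,d=fray(i,p);return c+d*(z-c[2])/d[2]
E
python3 - <<'E'
from h import *
import pickle
w=pickle.load(open("wrist_1.pkl","rb"))
im=w["pixels"].astype(int)
hsv=cv2.cvtColor(w["pixels"],cv2.COLOR_RGB2HSV)
m=((im[:,:,0]<110)&(im[:,:,0]>im[:,:,2]*1.5)).astype(np.uint8);m[:, :225]=0;m[:,290:]=0;m[:180]=0;m[228:]=0
print(cv2.boundingRect(m))
for p in[(255.5,216),(255.5,214)]:print("pin",fonz(w,p,.132))
print("hole",fonz(w,(505,241),.07))
print("blockc",np.mean([fonz(w,q,.062) for q in[(231,158),(290,164),(283,222),(224,215)]],0))
print("z",[fonz(w,(400,209),.064),fonz(w,(500,212),.064)])
E
```

```text
(226, 180, 41, 44)
pin [ 0.5220753  -0.12801174  0.132     ]
pin [ 0.52049586 -0.12821061  0.132     ]
hole [0.54189445 0.20970867 0.07      ]
blockc [ 0.51970641 -0.12773344  0.062     ]
z [array([0.51923635, 0.02635114, 0.064     ]), array([0.50519328, 0.18597169, 0.064     ])]
```

```bash
python3 -m jog '[[0,0,0,-0.002,-0.003,0.03,100],[0,0,0,0,0,0.03,100],[0,0,0,0,0,0.03,100],[0,0,0,0,0,0.027,100],[0,0,0,0,0,0,100]]'
python3 -m jog '[[0,0,0,0,0,0,0],[0,0,0,0,0,0,0],[0,0,0,0,0,0,0],[0,0,0,0,0,0,0],[0,0,0,0,0,0,0],[0,0,0,0,0,0,0],[0,0,0,0,0,0,0],[0,0,0,0,0,0,0]]' 60
```

```text
time_s: 7.22
position: [0.5181, -0.1283, 0.0821]
tool_rot: [[-0.992, -0.128, -0.003], [-0.128, 0.992, 0.002], [0.003, 0.002, -1.0]]
ft_force: [0.0, -0.6, 1.0]
grip_width: 0.0858
gripper_force: 0.0
time_s: 8.22
position: [0.519, -0.1291, 0.0839]
tool_rot: [[-0.992, -0.128, 0.001], [-0.128, 0.992, -0.0], [-0.001, -0.0, -1.0]]
ft_force: [-1.3, 0.9, 6.2]
grip_width: 0.0167
gripper_force: 58.3
```

```bash
python3 -m jog '[[0,0,0,0,0,-0.03,0],[0,0,0,0,0,-0.05,0],[0,0,0,0,0,-0.05,0],[0,0,0,-0.009,0.047,0,0],[0,0,0,-0.009,0.047,0,0],[0,0,0,-0.009,0.047,0,0],[0,0,0,-0.009,0.047,0,0],[0,0,0,-0.009,0.047,0,0],[0,0,0,-0.009,0.047,0,0],[0,0,0,-0.009,0.047,0,0]]'
python3 -m jog '[[0,0,0,0,0,0.03,0],[0,0,0,0,0,0,0],[0,0,0,0,0,0,0],[0,0,0,0,0,0,0]]'
python3 w.py 2
```

```text
time_s: 9.48
position: [0.5391, 0.2069, 0.2131]
tool_rot: [[-0.992, -0.128, -0.0], [-0.128, 0.992, -0.0], [0.0, -0.0, -1.0]]
ft_force: [1.2, 0.2, -0.5]
grip_width: 0.0168
gripper_force: 58.6
time_s: 9.98
position: [0.5398, 0.2048, 0.1844]
tool_rot: [[-0.992, -0.127, 0.002], [-0.127, 0.992, 0.0], [-0.002, 0.0, -1.0]]
ft_force: [0.7, -0.4, -0.9]
grip_width: 0.0167
gripper_force: 58.6
```

View pics/wrist_2.png

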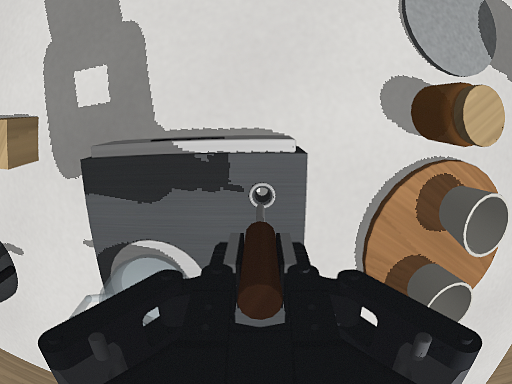

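The hole is at about (262,195), and the shaft runs down from the handle to a tip near (261,206). I'll zoom on the wrist and scene views together.

```bash
python3 - <<'E'
import cv2,numpy as np
a=cv2.imread("pics/wrist_2.png")[170:245,225:300];b=cv2.imread("pics/scene_2.png")[95:170,255:330]
a,b=[np.clip(cv2.resize(k,(400,400),interpolation=cv2.INTER_CUBIC).astype(float)*1.6,0,255).astype(np.uint8) for k in(a,b)]
cv2.imwrite("pics/z2.png",np.hstack([a,b]))
E
```

```text
(no output)
```

View pics/z2.png

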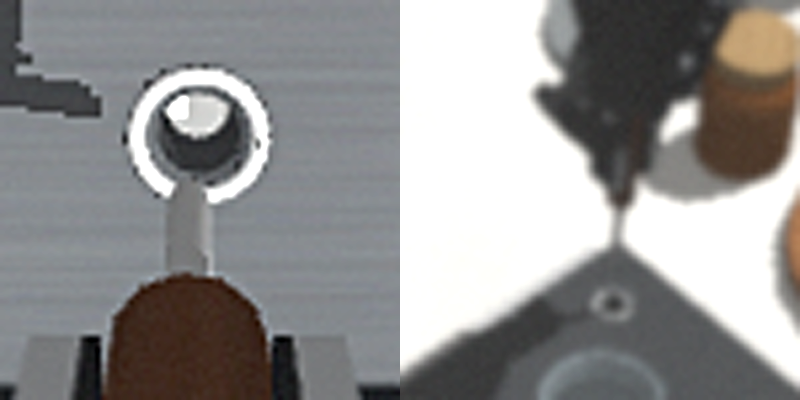

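Left crop: the hole centre is at (200,134) and the shaft's lower end (its near edge) at (189,184). Right crop: the hole is at (612,303) and the tip is close to (615,245).

```bash
python3 - <<'E'
from h import *
import pickle
from rig import observe
np.set_printoptions(precision=4,suppress=True)
w=pickle.load(open("wrist_2.pkl","rb"));s=pickle.load(open("scene_2.pkl","rb"))
k=75/400
W=lambda u,v:(225+(u+.5)*k-.5,170+(v+.5)*k-.5); S=lambda u,v:(255+(u-400+.5)*k-.5,95+(v+.5)*k-.5)
o=observe();R=o["tool_rot"];print(o["position"],o["time_s"])
h=fonz(w,W(200,134),.07);hs=onz(s,S(612,303),.07);print("hole",h,hs,tri([fray(w,W(200,134)),ray(s,S(612,303))]))
for z in(.1055,.1075,.1095):
    e=fonz(w,W(189,184),z);t=e-np.array(R)[:,0]*.003
    print(z,"tip",t,"d world",h-t,"d tool",np.array(R).T@(h-t), "axis-vs-TCP",t-o["position"])
print("scene tip at .1075",onz(s,S(615,245),.1075))
# rim size check
print(np.linalg.norm(fonz(w,W(128,134),.07)-fonz(w,W(271,134),.07)))
# where the handle's top centre is: 125mm above tip
E
```

```text
[0.5395 0.205  0.184 ] 10.125
hole [0.5409 0.2068 0.07  ] [0.5394 0.2083 0.07  ] [0.5406 0.207  0.0719]
0.1055 tip [0.5422 0.2051 0.1055] d world [-0.0013  0.0018 -0.0355] d tool [0.0011 0.0019 0.0355] axis-vs-TCP [ 0.0027  0.     -0.0785]
0.1075 tip [0.5416 0.205  0.1075] d world [-0.0007  0.0019 -0.0375] d tool [0.0005 0.0019 0.0375] axis-vs-TCP [ 0.0021 -0.0001 -0.0765]
0.1095 tip [0.541  0.2049 0.1095] d world [-0.0001  0.0019 -0.0395] d tool [-0.0001  0.0019  0.0395] axis-vs-TCP [ 0.0015 -0.0001 -0.0745]
scene tip at .1075 [0.528  0.2156 0.1075]
0.024127920812709414
```

```bash
python3 -m jog '[[0,0,0,0.0005,0.002,0,0],[0,0,0,0,0,0.015,0],[0,0,0,0,0,0.015,0],[0,0,0,0,0,0,0],[0,0,0,0,0,0,0]]'
python3 w.py 3
python3 - <<'E'
import cv2,numpy as np
a=cv2.imread("pics/wrist_3.png")[170:245,225:300];b=cv2.imread("pics/scene_3.png")[95:170,255:330]
a,b=[np.clip(cv2.resize(k,(400,400),interpolation=cv2.INTER_CUBIC).astype(float)*1.6,0,255).astype(np.uint8) for k in(a,b)]
cv2.imwrite("pics/z3.png",np.hstack([a,b]))
E
```

```text
time_s: 10.75
position: [0.5386, 0.2073, 0.1533]
tool_rot: [[-0.992, -0.128, 0.0], [-0.128, 0.992, 0.0], [-0.0, -0.0, -1.0]]
ft_force: [0.1, 0.1, -0.1]
grip_width: 0.0165
gripper_force: 58.6
```

View pics/z3.png

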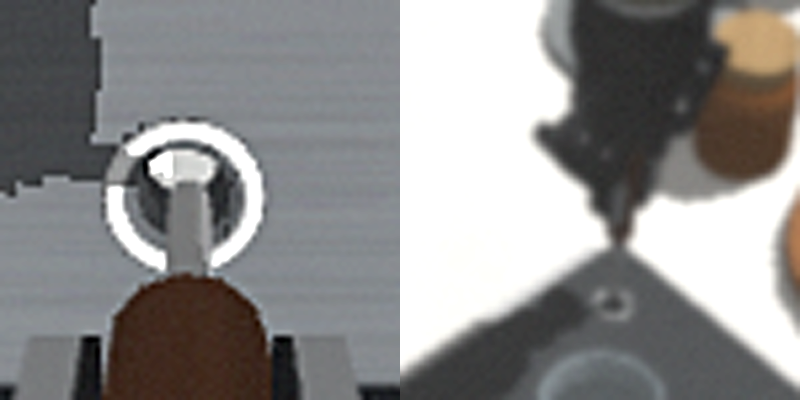

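The tip sits over the hole: its near edge is at (187,183) and the hole centre at (185,195), about 1 mm off and well within the 4 mm clearance. I'll go in.

```bash
python3 -m jog '[[0,0,0,-0.001,-0.0005,0.006,0],[0,0,0,0,0,0.008,0],[0,0,0,0,0,0.008,0],[0,0,0,0,0,0,0],[0,0,0,0,0,0,0]]'
python3 -m jog '[[0,0,0,0,0,0.003,0],[0,0,0,0,0,0.002,0],[0,0,0,0,0,0,0],[0,0,0,0,0,0,0]]'
```

```text
time_s: 11.52
position: [0.5397, 0.2069, 0.1314]
tool_rot: [[-0.992, -0.128, 0.0], [-0.128, 0.992, 0.0], [-0.0, 0.0, -1.0]]
ft_force: [0.3, -0.1, -0.9]
grip_width: 0.0164
gripper_force: 58.6
time_s: 12.02
position: [0.5397, 0.2069, 0.1266]
tool_rot: [[-0.992, -0.128, 0.0], [-0.128, 0.992, 0.0], [-0.0, -0.0, -1.0]]
ft_force: [-0.0, -0.2, 2.2]
grip_width: 0.0166
gripper_force: 58.7
```

```bash
python3 -m jog '[[0,0,0,0,0,0.002,0],[0,0,0,0,0,0,0],[0,0,0,0,0,0,0]]'
python3 -m jog '[[0,0,0,0,0,0.002,0],[0,0,0,0,0,0,0],[0,0,0,0,0,0,0]]'
python3 -m jog '[[0,0,0,0,0,0.001,0],[0,0,0,0,0,0,0],[0,0,0,0,0,0,0]]'
```

```text
time_s: 12.4
position: [0.5397, 0.2069, 0.1244]
tool_rot: [[-0.992, -0.128, 0.0], [-0.128, 0.992, 0.0], [-0.0, 0.0, -1.0]]
ft_force: [0.3, 1.0, 2.4]
grip_width: 0.0168
gripper_force: 58.7
time_s: 12.78
position: [0.5397, 0.2069, 0.1224]
tool_rot: [[-0.992, -0.128, 0.0], [-0.128, 0.992, 0.0], [-0.0, 0.0, -1.0]]
ft_force: [-0.1, -0.2, 4.2]
grip_width: 0.0167
gripper_force: 58.7
time_s: 13.15
position: [0.5396, 0.2069, 0.1214]
tool_rot: [[-0.992, -0.128, 0.0], [-0.128, 0.992, 0.0], [-0.0, -0.0, -1.0]]
ft_force: [-0.3, 0.2, 5.1]
grip_width: 0.0165
gripper_force: 58.7
```

```bash
python3 -m jog '[[0,0,0,0,0,0.0005,0],[0,0,0,0,0,0,0],[0,0,0,0,0,0,0]]'
python3 -m jog '[[0,0,0,0,0,0.0005,0],[0,0,0,0,0,0,0],[0,0,0,0,0,0,0]]'
```

```text
time_s: 13.52
position: [0.5396, 0.2069, 0.1209]
tool_rot: [[-0.992, -0.128, 0.0], [-0.128, 0.992, 0.0], [-0.0, -0.0, -1.0]]
ft_force: [0.0, -0.3, 4.8]
grip_width: 0.0165
gripper_force: 58.7
time_s: 13.9
position: [0.5397, 0.2069, 0.1207]
tool_rot: [[-0.992, -0.128, 0.001], [-0.128, 0.992, 0.0], [-0.001, 0.0, -1.0]]
ft_force: [-1.9, 0.5, 7.0]
grip_width: 0.0171
gripper_force: 58.7
```

```bash
python3 -m jog '[[0,0,0,0,0,0.0004,0],[0,0,0,0,0,0,0],[0,0,0,0,0,0,0],[0,0,0,0,0,0,0]]'
python3 w.py 4
python3 - <<'E'
import cv2,numpy as np
a=cv2.imread("pics/wrist_4.png")[90:290,80:340];b=cv2.imread("pics/top_4.png")[135:265,85:375]
cv2.imwrite("pics/z4.png",np.vstack([cv2.resize(a,(390,300)),cv2.resize(b,(390,175))]))
E
```

```text
time_s: 14.4
position: [0.5398, 0.2069, 0.1206]
tool_rot: [[-0.992, -0.128, 0.001], [-0.128, 0.992, 0.0], [-0.001, -0.0, -1.0]]
ft_force: [-0.5, -1.0, 8.3]
grip_width: 0.0164
gripper_force: 58.8
```

View pics/z4.png

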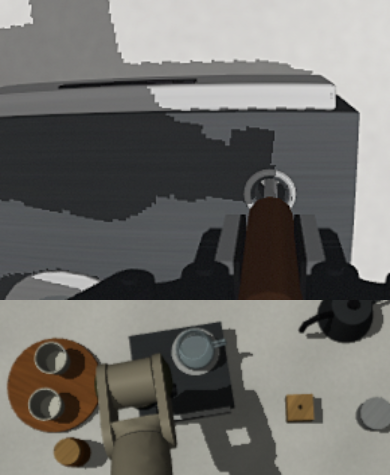

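The pin is in the hole and the drawer panel is flush. The tool has stopped moving at 8 N after about 6 mm of travel, so the button is at its stop, and the other objects stand where they were.

```bash
python3 -c "
from rig import job,observe
print(observe()['ft_force']);print(job.close_job())"
```

```text
[-0.21915557  0.24426842  9.50220145]
the job is handed in; nothing more can be done
None
```

I pushed the drawer home and then pressed the reset button down to its stop with the pin; the arm is still gripping the pin and holding it there at about 9 N, and I handed the job in at about 14.5 s.

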